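# Find the thumb notch in a picture frame and tip its back panel open

### The job

The picture frame lies face down and its plywood back panel is let in under the near rail. With the fingers closed, touch the top of the near rail's cap strip towards its left-hand end (seen from the robot), run the fingertips along the rail to the right until they find the hidden thumb notch, then press the panel's lip gently down inside the notch until the panel has swung up as far as it goes. Finish while still holding the lip pressed down; do not lift the panel by its board, and leave everything else on the table and on the frame alone.

Things in the scene. Friction and masses are not known exactly. Their poses are not given: they have to be found in the camera images.
- frame: Dark wooden picture frame, fixed to the table, 320 mm deep (its x, away from the robot at yaw 0), 480 mm wide (its y, to the left). Origin: centre of the frame at table height, z up. Its near rail (x -160 to -88 mm) has a sprung cap strip, flat top 60 mm above the table, that runs at least from y = +140 to -140 mm and gives up to 4 mm when pressed: 1 N to start, 11 N at the end. Other rails: 40 mm wide, 48 mm high.
- sweep_start (a point): Point on top of the near rail's strip, 15 mm in from its near edge, 115 mm left of the middle: the left-hand place to start (100 to 135 mm left of the middle). The strip is plain there.
- sweep_end (a point): Point on top of the strip, 15 mm in from its near edge, 85 mm right of the middle. The one thumb notch lies between the two points, its middle within 50 mm of the rail's middle; where is not told: feel or see it. It is cut into the strip's near edge: 50 mm long along the rail, 42 mm wide, open above and towards the robot. The lip in it is met 20 mm below the strip's top.
- panel (a joint): Tilt of the back panel (lip and board, one rigid piece) about a pivot along the frame's y at x = -92 mm, 37.5 mm high: 0 = shut, 0.30 rad = swung up to its stop. Pressing the lip down raises the board; let go, it falls shut. Takes about 3 to 11 N, least at the near edge. Pressed 30 mm from the pivot the lip sinks 9 mm to the stop, at 60 mm 18 mm.
- lip (a point): The part of the panel under the near rail: dark wood 5 mm thick, upper face 40 mm above the table when shut, from x = -154 mm to the pivot in the frame, 90 mm either side of the middle. Covered by the rail except in the notch. This point: middle of the lip's near edge, on its upper face; it moves with the panel.
- board (a point): The visible part of the panel, plywood 203 x 392 x 5 mm with a batten, filling the frame's opening, upper face 40 mm above the table when shut; its far edge rises about 60 mm. Not to be touched. This point: middle of its far edge, upper face; moves with the panel.
- weight: Brass cylinder, 32 mm across and 28 mm high, standing on the frame's right side rail. Bystander; origin: centre of its underside.
- jar: Small glass jar, 32 mm across and 45 mm high, standing on the frame's left side rail. Bystander; origin: centre of its underside.
- vial: Amber glass bottle 40 mm across, 75 mm high, on the table left of the frame. Bystander; origin: centre of its underside.
- tape: Roll of paper tape lying flat, 90 mm across, 24 mm high, right of the frame. Bystander; origin: centre of its underside.
- brush: Brush lying on the table between robot and frame, on the left. Bystander; origin: centre of its underside.
- spatula: Spatula lying on the table between robot and frame, on the right. Bystander; origin: centre of its underside.
- cup: White ceramic cup 72 mm across, 80 mm high, left of the frame. Bystander; origin: centre of its underside.

How it is judged:
By the outcome, as a careful person would: the job done as asked, in the order asked, and still so for the second after the job is handed in, while the arm keeps its last pose, push and grip.
It also fails if it takes over 51 s, if anything falls off the work surface, if the arm or the gripper's body presses on something with over 40 N, if the wrist force passes 120 N, or if a joint passes its speed limit or range.

### The arm

A 6-joint arm with a two-finger parallel gripper is mounted at the origin on the work surface. World frame = base frame: x ahead of the robot, y to its left, z up, the work surface at z = 0. Lengths are in m, angles in rad, forces in N, time in s.
With the tool pointing down it reaches from about 0.3 to 0.875 m from the base axis. Payload 6.4 kg.
Tool frame: the origin (TCP) lies midway between the tips of the shut fingers; the grasp point (between the pads) lies 19 mm behind it (arm.grasp_offset is the distance from the TCP to the grasp point, in m); z points along the fingers, y is the line along which they close (so a half turn about z gives the same grasp; the last joint's range is limited). The gripper opens to 85 mm and grips with 20 to 120 N. Pads are 22 mm wide; open, the fingers measure 114 mm over their backs; the gripper's body (76 mm by 85 mm) begins 54 mm behind the grasp point. The pads swing forward as they close: fully open they stand 13 mm farther back than shut.
Start: joints at [0.924, 0.181, 1.607, -0, 1.354, -0.206], TCP at [0.245, 0.52, 0.231] pointing down, gripper open.
Joint ranges: [-2.99, 2.99], [-0.89, 2.07], [0.3, 2.58], [-1.14, 4.28], [0, 2.63], [-3.12, 3.12]. Speed limits (rad/s): [2.57, 2.57, 3.01, 3.14, 3.14, 3.14].

### API

Orientations are given as a unit quaternion [w, x, y, z].
In Python, from rig import arm gives the robot as it stands. The module is installed in compiled form; this text tells all that it offers.
- The arm moves only by the tool apply_moves, never from a script. Its argument "steps" is one flat list of numbers, 7 for each row, row after row: the gripper's target within -1 to 1 (shut at 1, half-way at 0, fully open at -1), then the shift along the tool's x, y, z in units of 40 mm (1.0 is 40 mm), then the turn, a rotation vector about the tool's x, y, z in units of 5 degrees (1.0 is 5 degrees). A call has 1 to 20 rows; each row shifts and turns the commanded pose from where the row before left it, along the tool's axes as they then stand; what a row does not reach is not made up. A row lasts 1/12 s, in which the tool goes at most 41.7 mm and 7.16 degrees, less where a joint would pass 70% of its speed; a pose out of reach is approached as far as the arm can. A call is refused whole if a number of a shift passes 1 or a number of a turn 1, either way. A call with a gripper value outside its range is refused whole. The fingers move at their own pace and stop on an object; "force" is the grip in N (left out, the last holds). Time passes only in rows, so rows that do not move let the fingers close. It gives the time, the measured TCP pose, the force, the opening and the grip force at its end, in the units of the state.
- arm.sense(): the state, without advancing time (a new reading comes with each control period).
- arm.read_camera(name): name is "scene" or "top" or "wrist"; returns (picture, depth): 384x512x3 uint8, red, green, blue; 384x512 float32, m along the optical axis (not along the pixel's ray), 0 where there is no reading.
- arm.calibration(name): a dict with "fx", "fy", "cx", "cy" (pixels), "rvec" (rotation vector, rad) and "tvec" (3), from world to camera coordinates, as OpenCV has them; the wrist camera has in their place "T_tool_cam" (4x4, takes a point from camera to tool coordinates, whose origin is the TCP and whose axes are the flange's). Camera axes: x right, y down, z forward; pixel columns grow to the right and rows downward; lengths in m; the calibration is good to about 2 mm. The wrist camera is an equidistant fisheye: a pixel r from the principal point sees the ray r / f radians off the axis. A picture is of the moment at which its call begins: read the wrist's pose just before it. calibration takes no time and is no camera call.
- arm.close_job(): hands the job in; it is judged then, once.
The state is a dict: "time_s": time; "qpos": joint angles; "dq": joint speeds; "joint_torque": joint torques, N m; "position": TCP position; "tool_rot": TCP orientation; "wrist_force": force on the tool from outside, world axes, zero at the start; "torque": the same for the moment, N m; "gripper_width": opening from 0.0 (shut) to 1.0 (fully open); "grip_force": force on a finger pad.
Only numpy, scipy, OpenCV 4.12 (cv2) and the standard library are available. Lean on these libraries where they do the work, as an engineer would, in place of code of your own. Each camera call takes 0.05 s, during which the arm holds its last target. There are 200 camera calls.

## Working session

There is one attempt and no reset: what is moved stays moved. The work goes in short steps, Python scripts to look and compute and a tool call to move; the robot and the scene stay as the last step left them, time stands still between calls to the robot, and variables do not carry over. Pictures are saved under pics/ and viewed, at most 10 in all, crops included, and the job is handed in when it is done.

Besides the shell and the picture viewer there is one more tool, called as name(argument=value, ...) on one line, values as JSON. apply_moves: Moves the arm, as the interface text tells. Its arguments: {"type":"object","properties":{"steps":{"type":"array"},"force":{"type":"number"}},"required":["steps"]}

```bash
mkdir -p pics
cat > h.py <<'E'
import numpy as np, cv2
from rig import arm
def grab(n):
    im,d=arm.read_camera(n); c=arm.calibration(n); return im,d,c
def world(u,v,c,z):
    R,_=cv2.Rodrigues(np.array(c['rvec'],float)); t=np.array(c['tvec'],float).ravel()
    o=-R.T@t; r=R.T@np.array([(u-c['cx'])/c['fx'],(v-c['cy'])/c['fy'],1]); return o+r*(z-o[2])/r[2]
def cloud(d,c):
    R,_=cv2.Rodrigues(np.array(c['rvec'],float)); t=np.array(c['tvec'],float).ravel()
    v,u=np.indices(d.shape); P=np.stack([(u-c['cx'])/c['fx']*d,(v-c['cy'])/c['fy']*d,d],-1)
    return (P-t)@R
E
python3 - <<'E'
from h import *
s=arm.sense(); print(s)
for n in('top','scene'):
    im,d,c=grab(n); np.savez(n+'.npz',im=im,d=d); print(n,c)
    cv2.imwrite(f'pics/{n}.png',im[:,:,::-1])
E
```

```text
{'time_s': 0.0, 'qpos': array([ 9.23686188e-01,  1.81584864e-01,  1.60801794e+00,  7.56008585e-06,
        1.35374468e+00, -2.06321189e-01]), 'dq': array([-0.00039812,  0.00073678,  0.00097319,  0.00019894,  0.00038848,
       -0.00129618]), 'joint_torque': array([-2.32812185e-03, -4.44883025e+01, -3.51327574e+01, -5.46536867e-04,
        9.14960779e-03,  6.27321768e-06]), 'position': array([0.24498386, 0.51959918, 0.23035469]), 'tool_rot': array([-3.66506168e-04,  2.18615287e-01,  9.75810733e-01, -7.97207792e-04]), 'wrist_force': array([ 0.20953561, -0.1957607 , -0.00519692]), 'torque': array([ 0.02703269, -0.0200702 , -0.01390069]), 'grip_force': 0.0, 'gripper_width': 1.0022092629501493}
top {'fx': 378.2358900198743, 'fy': 378.2358900198743, 'cx': 254.57059903614757, 'cy': 192.26760859763309, 'rvec': array([ 2.17773292, -2.12805355,  0.14771021]), 'tvec': array([-0.01595729,  0.56329727,  1.02322059])}
scene {'fx': 434.24098941870125, 'fy': 434.24098941870125, 'cx': 245.18208381081882, 'cy': 188.23195551530426, 'rvec': array([ 1.93666588,  1.33786699, -0.64215105]), 'tvec': array([-0.1981978 , -0.27602687,  1.56765825])}
```

View pics/top.png

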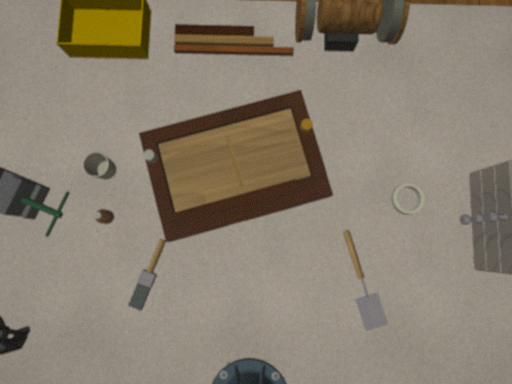

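View pics/scene.png

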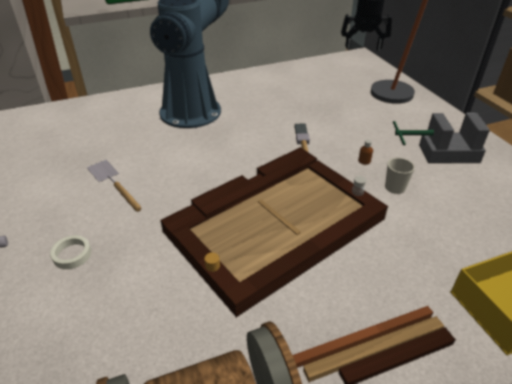

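Run:
```python
from h import *
D=np.load('top.npz'); c=arm.calibration('top'); P=cloud(D['d'],c); z=P[...,2]
m=((z>0.054)&(z<0.066)&(D['d']>0)).astype(np.uint8)
m=cv2.morphologyEx(m,cv2.MORPH_OPEN,np.ones((3,3)))
n,l,st,ce=cv2.connectedComponentsWithStats(m)
for i in range(1,n):
    if st[i,4]>100: 
        p=P[l==i]; r=cv2.minAreaRect(p[:,:2].astype(np.float32)*1000); print(st[i],p.mean(0),r)
```

```text
[327  34  32   9 255] [ 1.01966419 -0.24964628  0.06097946] ((1020.2052612304688, -248.55731201171875), (25.327245712280273, 90.30345153808594), 0.6831238269805908)
[ 162  180  140   62 3369] [0.51112198 0.06007219 0.06117355] ((510.6128845214844, 58.98384094238281), (72.83812713623047, 380.36529541015625), 17.05152702331543)
```

The top view shows the dark frame with corners at about (140,133), (301,92), (331,195) and (166,241), and the near rail along the lower edge. The scene view shows a dark notch gap near (245,180) in the cap strip. The brush lies close to the frame's near left corner. Next I fit the frame pose and the notch from depth.

Run:
```python
from h import *
D=np.load('top.npz'); c=arm.calibration('top'); P=cloud(D['d'],c); z=P[...,2]
m=((z>0.03)&(z<0.066)&(D['d']>0)).astype(np.uint8); m[:80]=0
m=cv2.morphologyEx(m,cv2.MORPH_OPEN,np.ones((5,5)))
n,l,st,ce=cv2.connectedComponentsWithStats(m); i=1+np.argmax(st[1:,4])
p=P[l==i]; r=cv2.minAreaRect(p[:,:2].astype(np.float32)*1000); print('frame',r)
C=np.array(r[0])/1000; 
yaw=np.radians(r[2] if r[1][1]>r[1][0] else r[2]-90); print('yaw',yaw,'C',C)
R=np.array([[np.cos(yaw),-np.sin(yaw)],[np.sin(yaw),np.cos(yaw)]])
q=(P[...,:2]-C)@R
for x0 in(-.152,-.14,-.128,-.115,-.1):
    s=[]
    for y in np.arange(.21,-.211,-.01):
        k=(abs(q[...,0]-x0)<.006)&(abs(q[...,1]-y)<.005)&(D['d']>0); s.append(int(round(np.median(z[k])*1000)) if k.any() else -1)
    print(x0,s)
sc=np.load('scene.npz'); Ps=cloud(sc['d'],arm.calibration('scene')); qs=(Ps[...,:2]-C)@R
for x0 in(-.152,-.14,-.128,-.115,-.1):
    s=[]
    for y in np.arange(.21,-.211,-.01):
        k=(abs(qs[...,0]-x0)<.006)&(abs(qs[...,1]-y)<.005)&(sc['d']>0); s.append(int(round(np.median(Ps[...,2][k])*1000)) if k.any() else -1)
    print('sc',x0,s)
for f in[(-.145,.115),(-.145,-.085),(0,0)]: print(f,C+R@np.array(f))
print(arm.calibration('wrist'))
```

```text
frame ((642.0547485351562, 54.799835205078125), (321.66595458984375, 480.6327819824219), 16.999277114868164)
yaw 0.2966933561133718 C [0.64205475 0.05479984]
-0.152 [60, 61, 62, 62, 62, 61, 61, 62, 62, 62, 61, 62, 60, 62, 60, 40, 40, 39, 39, 40, 61, 61, 62, 61, 61, 61, 61, 62, 62, 61, 62, 61, 61, 62, 61, 61, 46, 46, 45, 45, 46, 45, 45]
-0.14 [62, 61, 61, 61, 61, 62, 61, 61, 62, 61, 61, 62, 61, 60, 60, 41, 41, 42, 41, 42, 62, 61, 62, 60, 61, 62, 61, 61, 61, 62, 60, 62, 61, 60, 62, 62, 45, 45, 45, 46, 46, 44, 44]
-0.128 [61, 62, 61, 61, 62, 62, 62, 62, 62, 61, 61, 61, 60, 62, 61, 41, 41, 41, 41, 41, 62, 61, 62, 62, 61, 61, 62, 62, 61, 61, 61, 60, 62, 61, 60, 60, 47, 45, 46, 46, 44, 45, 44]
-0.115 [62, 62, 62, 60, 61, 60, 62, 61, 62, 60, 61, 61, 61, 61, 61, 60, 60, 61, 60, 60, 61, 62, 61, 60, 60, 60, 60, 60, 61, 62, 61, 61, 61, 61, 62, 61, 48, 46, 45, 45, 45, 45, 45]
-0.1 [61, 61, 62, 61, 62, 61, 61, 61, 61, 62, 62, 61, 61, 61, 62, 61, 60, 61, 61, 61, 62, 61, 62, 61, 62, 62, 61, 62, 61, 60, 61, 61, 61, 61, 62, 61, 47, 45, 45, 45, 44, 46, 46]
sc -0.152 [59, 60, 59, 59, 59, 60, 59, 60, 58
[... 738 characters left out ...]
 58, 59, 59, 59, 59, 59, 59, 59, 58, 59, 59, 59, 60, 59, 58, 59, 59, 59, 58, 59, 59, 59, 59, 59, 59, 49, 43, 43, 43, 43, 43, 43]
(-0.145, 0.115) [0.46976867 0.12238316]
(-0.145, -0.085) [ 0.52824059 -0.06887853]
(0, 0) [0.64205475 0.05479984]
{'fx': 297.3186396354542, 'fy': 297.3186396354542, 'cx': 256.77678236774807, 'cy': 194.9292308848667, 'T_tool_cam': array([[ 3.00765900e-04, -9.65956064e-01, -2.58705997e-01,
         6.70219184e-02],
       [ 9.99999942e-01,  3.31756888e-04, -7.61354384e-05,
         1.11426160e-04],
       [ 1.59370985e-04, -2.58705959e-01,  9.65956107e-01,
        -1.42694578e-01],
       [ 0.00000000e+00,  0.00000000e+00,  0.00000000e+00,
         1.00000000e+00]])}
```

apply_moves(steps=[1,-0.333,-0.235,0.07,0,0,0,1,-0.666,-0.47,0.14,0,0,0,1,-0.666,-0.47,0.14,0,0,0,1,-0.666,-0.47,0.14,0,0,0,1,-0.666,-0.47,0.14,0,0,0,1,-0.666,-0.47,0.14,0,0,0,1,-0.666,-0.47,0.14,0,0,0,1,-0.666,-0.47,0.14,0,0,0,1,-0.666,-0.47,0.14,0,0,0,1,-0.666,-0.47,0.14,0,0,0,1,-0.666,-0.47,0.14,0,0,0,1,-0.666,-0.47,0.14,0,0,0,1,-0.666,-0.47,0.14,0,0,0,1,-0.666,-0.47,0.14,0,0,0,1,-0.333,-0.235,0.07,0,0,0], force=40)

```text
time_s: 1.35
position: [0.4713, 0.1199, 0.1521]
tool_rot: [-0.0, 0.22, 0.976, -0.0]
wrist_force: [-0.7, -0.1, 0.2]
gripper_width: 0.003
grip_force: 0.0
```

apply_moves(steps=[1,0,0,0,0,0,-0.846,1,0,0,0,0,0,-0.846,1,0,0,0,0,0,-0.846,1,0,0,0,0,0,-0.846,1,0,0,0,0,0,-0.846,1,0,0,0,0,0,-0.846,1,0,0,0,0,0,-0.846,1,0,0,0,0,0,-0.846,1,0,0,0,0,0,-0.846,1,0,0,0,0,0,-0.846,1,0,0,0,0,0,0,1,0,0,0,0,0,0])

```text
time_s: 2.35
position: [0.4701, 0.1229, 0.1526]
tool_rot: [-0.0, -0.147, 0.989, 0.0]
wrist_force: [-0.0, 1.0, -0.3]
gripper_width: -0.003
grip_force: 0.0
```

```bash
cat >> h.py <<'E'
from scipy.spatial.transform import Rotation as Ro
C=np.array([.642,.0548]); yaw=.2967; RF=Ro.from_euler('z',yaw).as_matrix()[:2,:2]
def st():
    s=arm.sense(); q=s['tool_rot']; T=Ro.from_quat([q[1],q[2],q[3],q[0]]).as_matrix()
    p=s['position']; f=(p[:2]-C)@RF
    print('t %.2f'%s['time_s'],'p',p.round(4),'frame mm',(f*1000).round(1),'F',s['wrist_force'].round(2),'M',s['torque'].round(2),'w %.2f'%s['gripper_width'],'toolx %.1f'%np.degrees(np.arctan2(T[1,0],T[0,0])),'z',T[:,2].round(3)); return s,T
E
python3 - <<'E'
from h import *
s,T=st()
im,d=arm.read_camera('wrist'); cv2.imwrite('pics/w1.png',im[:,:,::-1])
E
```

```text
t 2.35 p [0.4701 0.1229 0.1526] frame mm [-144.5  115.4] F [-0.01  1.   -0.27] M [0.04 0.03 0.01] w -0.00 toolx -163.1 z [-0.001  0.    -1.   ]
```

View pics/w1.png

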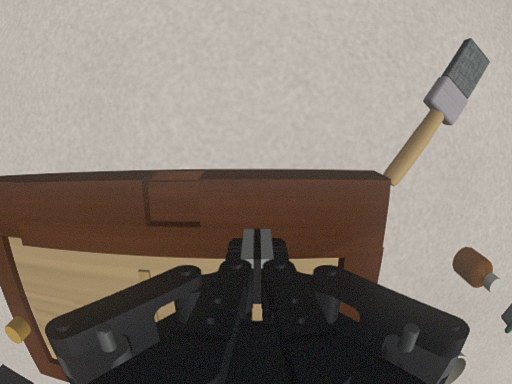

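The wrist view shows the notch at pixels x 145–200, y 172–225, left of the closed fingers. The fingers are above the strip near its left end. I descend in small steps.

apply_moves(steps=[1,0,0,0.3,0,0,0,1,0,0,0.5,0,0,0,1,0,0,0.5,0,0,0,1,0,0,0.4,0,0,0,1,0,0,0.2,0,0,0,1,0,0,0.1,0,0,0,1,0,0,0.08,0,0,0,1,0,0,0,0,0,0,1,0,0,0,0,0,0])

```text
time_s: 3.15
position: [0.471, 0.1229, 0.0704]
tool_rot: [0.001, -0.148, 0.989, -0.0]
wrist_force: [1.7, -0.1, 0.2]
gripper_width: -0.001
grip_force: 0.0
```

apply_moves(steps=[1,0,0,0.05,0,0,0,1,0,0,0.05,0,0,0,1,0,0,0.03,0,0,0,1,0,0,0,0,0,0,1,0,0,0,0,0,0])

```text
time_s: 3.57
position: [0.4703, 0.1229, 0.0645]
tool_rot: [-0.0, -0.148, 0.989, 0.0]
wrist_force: [-0.1, 0.1, -0.1]
gripper_width: 0.003
grip_force: 0.0
```

apply_moves(steps=[1,0,0,0.03,0,0,0,1,0,0,0.03,0,0,0,1,0,0,0.03,0,0,0,1,0,0,0,0,0,0,1,0,0,0,0,0,0])

```text
time_s: 3.98
position: [0.4702, 0.1229, 0.0608]
tool_rot: [-0.0, -0.148, 0.989, 0.0]
wrist_force: [-0.2, -0.1, -0.7]
gripper_width: -0.001
grip_force: 0.0
```

apply_moves(steps=[1,0,0,0.03,0,0,0,1,0,0,0,0,0,0,1,0,0,0,0,0,0])

```text
time_s: 4.23
position: [0.4705, 0.1229, 0.0599]
tool_rot: [0.0, -0.148, 0.989, -0.0]
wrist_force: [0.4, -0.6, 1.4]
gripper_width: -0.001
grip_force: 0.8
```

apply_moves(steps=[1,0,0,0.03,0,0,0,1,0,0,0,0,0,0,1,0,0,0,0,0,0])

```text
time_s: 4.48
position: [0.4705, 0.1229, 0.0587]
tool_rot: [0.0, -0.148, 0.989, -0.0]
wrist_force: [-0.8, 0.3, 4.3]
gripper_width: 0.001
grip_force: 2.1
```

apply_moves(steps=[1,0,-0.08,0,0,0,0,1,0,-0.125,0,0,0,0,1,0,-0.125,0,0,0,0,1,0,-0.125,0,0,0,0,1,0,-0.125,0,0,0,0,1,0,-0.125,0,0,0,0,1,0,-0.125,0,0,0,0])

```text
time_s: 5.07
position: [0.4802, 0.0906, 0.0585]
tool_rot: [0.0, -0.148, 0.989, 0.0]
wrist_force: [-1.5, 3.7, 5.0]
gripper_width: 0.001
grip_force: 2.4
```

```bash
python3 -c "
from h import *
st()"
```

```text
t 5.07 p [0.4802 0.0906 0.0585] frame mm [-144.2   81.5] F [-1.54  3.72  4.98] M [ 0.64  0.17 -0.04] w 0.00 toolx -163.0 z [ 0.  0. -1.]
```

apply_moves(steps=[1,0,-0.125,0,0,0,0,1,0,-0.125,0,0,0,0,1,0,-0.125,0,0,0,0,1,0,-0.125,0,0,0,0,1,0,-0.1,0,0,0,0])

```text
time_s: 5.48
position: [0.4872, 0.0673, 0.0583]
tool_rot: [-0.0, -0.148, 0.989, -0.0]
wrist_force: [-0.2, -0.5, -0.3]
gripper_width: 0.002
grip_force: 0.0
```

apply_moves(steps=[1,0,-0.1,0,0,0,0,1,0,-0.1,0,0,0,0,1,0,-0.1,0,0,0,0])

```text
time_s: 5.73
position: [0.4904, 0.0561, 0.0581]
tool_rot: [-0.0, -0.148, 0.989, -0.0]
wrist_force: [-1.4, -0.2, 0.2]
gripper_width: 0.0
grip_force: 0.0
```

```bash
python3 -c "
from h import *
st()"
```

```text
t 5.73 p [0.4904 0.0561 0.0581] frame mm [-144.6   45.5] F [-1.45 -0.16  0.22] M [-0.06 -0.04 -0.01] w 0.00 toolx -163.0 z [-0.001 -0.    -1.   ]
```

The force vanished at frame y ≈ 57 mm, so the notch is found. I centre in it (y ≈ 40 mm) and go down to the lip.

apply_moves(steps=[1,0.05,-0.08,0,0,0,0,1,0,0,0,0,0,0,1,0,0,0.12,0,0,0,1,0,0,0.12,0,0,0,1,0,0,0.1,0,0,0,1,0,0,0,0,0,0,1,0,0,0,0,0,0])

```text
time_s: 6.32
position: [0.4892, 0.0533, 0.0443]
tool_rot: [-0.001, -0.148, 0.989, 0.0]
wrist_force: [-0.4, 0.2, 0.7]
gripper_width: 0.002
grip_force: 0.0
```

```bash
python3 -c "
from h import *
st()"
```

```text
t 6.32 p [0.4892 0.0533 0.0443] frame mm [-146.6   43.2] F [-0.42  0.18  0.72] M [-0.02 -0.04 -0.  ] w 0.00 toolx -162.9 z [-0.001  0.    -1.   ]
```

apply_moves(steps=[1,0,-0.07,0.03,0,0,0,1,0,0,0.03,0,0,0,1,0,0,0.03,0,0,0,1,0,0,0.03,0,0,0,1,0,0,0.03,0,0,0,1,0,0,0,0,0,0,1,0,0,0,0,0,0])

```text
time_s: 6.9
position: [0.4906, 0.0503, 0.0392]
tool_rot: [0.0, -0.148, 0.989, -0.0]
wrist_force: [-0.3, -0.1, 4.2]
gripper_width: -0.001
grip_force: 2.4
```

apply_moves(steps=[1,0,0,0.025,0,0,0,1,0,0,0.025,0,0,0,1,0,0,0.025,0,0,0,1,0,0,0.025,0,0,0,1,0,0,0.025,0,0,0,1,0,0,0,0,0,0,1,0,0,0,0,0,0])

```text
time_s: 7.48
position: [0.4907, 0.0504, 0.0339]
tool_rot: [0.0, -0.148, 0.989, -0.0]
wrist_force: [-1.0, 0.1, 4.1]
gripper_width: 0.002
grip_force: 2.4
```

apply_moves(steps=[1,0,0,0.025,0,0,0,1,0,0,0.025,0,0,0,1,0,0,0.025,0,0,0,1,0,0,0.025,0,0,0,1,0,0,0.025,0,0,0,1,0,0,0,0,0,0,1,0,0,0,0,0,0])

```text
time_s: 8.07
position: [0.4911, 0.0505, 0.0291]
tool_rot: [0.001, -0.148, 0.989, -0.0]
wrist_force: [1.3, 0.5, 4.6]
gripper_width: 0.001
grip_force: 2.3
```

apply_moves(steps=[1,0,0,0.025,0,0,0,1,0,0,0.015,0,0,0,1,0,0,0,0,0,0,1,0,0,0,0,0,0])

```text
time_s: 8.4
position: [0.4912, 0.0505, 0.0276]
tool_rot: [0.001, -0.148, 0.989, -0.0]
wrist_force: [1.8, 1.0, 5.7]
gripper_width: -0.0
grip_force: 2.2
```

Run:
```python
from h import *
st()
for n in('top','scene'):
    im,d,c=grab(n); P=cloud(d,c); q=(P[...,:2]-C)@RF
    k=(abs(q[...,1])<.16)&(d>0)&(P[...,2]<.13)
    print(n,[(round(x,2),round(float(np.median(P[...,2][k&(abs(q[...,0]-x)<.006)&(q[...,1]<-0.05)])),4)) for x in(-.04,0,.04,.07,.09)])
cv2.imwrite('pics/s2.png',im[:,:,::-1])
```

```text
t 8.40 p [0.4912 0.0505 0.0276] frame mm [-145.5   39.9] F [1.83 1.   5.66] M [ 0.19 -0.34  0.04] w -0.00 toolx -163.0 z [ 0.002  0.    -1.   ]
top [(-0.04, 0.0557), (0, 0.0668), (0.04, 0.0775), (0.07, 0.0855), (0.09, 0.0916)]
scene [(-0.04, 0.0534), (0, 0.0646), (0.04, 0.0753), (0.07, 0.0067), (0.09, 0.0872)]
```

apply_moves(steps=[1,0,0,0.015,0,0,0,1,0,0,0.015,0,0,0,1,0,0,0,0,0,0,1,0,0,0,0,0,0])

```text
time_s: 8.83
position: [0.4911, 0.0504, 0.0264]
tool_rot: [0.001, -0.148, 0.989, -0.0]
wrist_force: [2.3, 0.1, 5.1]
gripper_width: -0.002
grip_force: 2.2
```

apply_moves(steps=[1,0,0,0.015,0,0,0,1,0,0,0,0,0,0,1,0,0,0,0,0,0])

```text
time_s: 9.08
position: [0.4912, 0.0504, 0.026]
tool_rot: [0.001, -0.148, 0.989, -0.0]
wrist_force: [1.3, 1.4, 6.7]
gripper_width: -0.004
grip_force: 2.9
```

```bash
cat > m.py <<'E'
from h import *
st()
im,d,c=grab('top'); P=cloud(d,c); q=(P[...,:2]-C)@RF
k=(abs(q[...,0]-.02)<.07)&(abs(q[...,1]+.09)<.06)&(d>0)
p=np.polyfit(q[...,0][k],P[...,2][k],1); print(p,'tilt',np.arctan(p[0]))
E
python3 m.py
```

```text
t 9.08 p [0.4912 0.0504 0.026 ] frame mm [-145.5   39.9] F [1.28 1.37 6.71] M [ 0.11 -0.29  0.02] w -0.00 toolx -163.0 z [ 0.001 -0.    -1.   ]
[0.31119028 0.06996863] tilt 0.3016912226756384
```

apply_moves(steps=[1,0,0,0.015,0,0,0,1,0,0,0,0,0,0,1,0,0,0,0,0,0])

```text
time_s: 9.38
position: [0.4912, 0.0504, 0.0258]
tool_rot: [0.001, -0.148, 0.989, -0.0]
wrist_force: [-1.0, 1.1, 11.5]
gripper_width: -0.001
grip_force: 5.6
```

```bash
python3 m.py
```

```text
t 9.38 p [0.4912 0.0504 0.0258] frame mm [-145.5   39.8] F [-0.97  1.08 11.47] M [ 0.2  -0.01 -0.02] w -0.00 toolx -163.0 z [ 0.001 -0.    -1.   ]
[0.31221295 0.0699527 ] tilt 0.3026233319176135
```

apply_moves(steps=[1,0,0,0,0,0,0,1,0,0,0,0,0,0,1,0,0,0,0,0,0,1,0,0,0,0,0,0])

```text
time_s: 9.77
position: [0.4912, 0.0504, 0.0258]
tool_rot: [0.001, -0.148, 0.989, -0.0]
wrist_force: [0.1, 1.8, 12.0]
gripper_width: 0.002
grip_force: 5.5
```

```bash
python3 -c "
from h import *
st(); print(arm.close_job())"
```

```text
t 9.77 p [0.4912 0.0504 0.0258] frame mm [-145.5   39.9] F [ 0.07  1.83 11.95] M [0.23 0.04 0.03] w 0.00 toolx -163.0 z [ 0.001 -0.    -1.   ]
the job is handed in; nothing more can be done
None
```

The job is handed in: I swept the strip from its left end, found the notch about 40 mm left of the middle, and pressed the lip down until the panel reached its stop (about 0.30 rad measured), still holding it with about 12 N at 9.8 s.

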